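# Seat the brass plate in the cam lift and hold the lift at its top

## Robot

A 6-joint arm with a two-finger parallel gripper is mounted at the origin on the work surface. World frame = base frame: x ahead of the robot, y to its left, z up, the work surface at z = 0. Lengths are in m, angles in degrees, forces in N, time in s.
With the tool pointing down it reaches from about 0.275 to 0.85 m from the base axis. Payload 19 kg.
Tool frame: the origin (TCP) lies at the very end of the fingers, on their centre line; the grasp point (between the pads) lies 19 mm behind it; z points along the fingers, y is the direction in which the jaws open and shut (so a half turn about z gives the same grasp; the last joint's range is limited). The gripper opens to 85 mm and grips with 20 to 120 N. Pads are 22 mm wide; open, the fingers measure 114 mm over their backs; the gripper's body (76 mm by 85 mm) begins 54 mm behind the grasp point. The pads swing forward as they close: fully open they stand 13 mm farther back than shut.
Start: joints at [-72.88, 8.623, 82.357, -0, 89.026, -7.678], TCP at [0.241, -0.522, 0.231] pointing down, gripper open.
Joint ranges: [-160.23, 160.23], [-39.13, 120.54], [6.94, 153.29], [-79.49, 259.48], [9.18, 160.14], [-161.06, 161.06]. Speed limits (degrees/s): [108.29, 108.29, 127.2, 172.46, 172.46, 172.46].

## Interface

Orientations are given as a 3x3 rotation matrix whose columns are the frame's x, y, z axes.
In Python, from rig import env gives the robot as it stands.
- The arm moves only by the shell command python3 -m crank 'ROWS' [OPENING] [FORCE]. ROWS is JSON, a list of rows, each a list of 6 numbers: the shift along the tool's x, y, z in mm, then the turn, a rotation vector about the tool's x, y, z in degrees. In form: [[tx, ty, tz, rx, ry, rz], ...]. A call has 1 to 5 rows; each row is the pose to reach, as a shift and turn from the pose commanded when the call began, along the tool's axes at that moment; what a row does not reach only later rows make up. A row lasts 1/12 s, in which the tool goes at most 41.7 mm and 7.16 degrees, less where a joint would pass 70% of its speed; a pose out of reach is approached as far as the arm can. A call with a gripper value outside its range is refused whole. OPENING is the opening, from 0 (shut) to 1 (fully open), set as the call begins (- or left out, the last holds). The fingers move at their own pace and stop on an object; FORCE is the grip in N (left out, the last holds). Time passes only in rows, so rows that repeat a pose let the fingers close. It gives the time, the measured TCP pose, the force and the opening at its end, in the units of the state.
- env.state(): the state, without advancing time (a new reading comes with each control period).
- env.grab_frame(name): name is "scene" or "top" or "wrist"; returns the picture (480x640x3 uint8, red, green, blue); there is no depth.
- env.camera_info(name): a dict with "fx", "fy", "cx", "cy" (pixels), "k1" (the pictures are not rectified: a ray, as slopes to the right and down, at radius r is drawn at 1 + k1 r^2 times it, then the intrinsics apply), "R" (3x3) and "t" (3): a world point X has camera coordinates R X + t. Camera axes: x right, y down, z forward; pixel columns grow to the right and rows downward; lengths in m; the calibration is good to about 2 mm. A picture is of the moment at which its call begins: read the wrist's pose just before it. camera_info takes no time and is no camera call; for the wrist camera it gives the pose at the moment of the call.
- env.finish_job(): hands the job in, once; it reports no verdict.
The state is a dict: "clock": time; "q": joint angles; "joint_vel": joint speeds; "joint_torque": joint torques, N m; "tool_pos": TCP position; "tcp_rot": TCP orientation; "contact_force": force on the tool from outside, world axes, zero at the start; "moment": the same for the moment, N m; "gripper_width": finger opening in m.
Only numpy, scipy, OpenCV 4.12 (cv2) and the standard library are available. Lean on these libraries where they do the work, as an engineer would, in place of code of your own. Each camera call takes 0.05 s, during which the arm holds its last target. There are 200 camera calls.

## Task

On the jeweller's bench, press the propped-up edge of the brass plate down so that the plate sits flat in the nest of the cam lift. Then swing the cam lever by the knob at its end up to the point of highest lift, where the lever stands upright, and finish while still holding it there, because its spring drops it when let go. Leave the other things on the bench where they are.

Things in the scene. Friction and masses are not known exactly. Their poses are not given: they have to be found in the camera images.
- fixture: Cam lift bolted to the bench. Origin on the bench under the middle of its housing (75 mm square, grey) and of the nest above; z up. Base plate 150 mm in x, 200 mm in y (from y=-120 to +80 mm), 12 mm thick. The square aluminium lifting table (84 x 84 mm) sits on the housing; the steel eccentric and its lever are on the -y side. The cam axle runs along the fixture's y axis, 46 mm above the bench at x=0. Its yaw on the bench varies.
- nest (a point): Centre of the nest's floor on the lifting table, 76 mm above the bench when the table is low and about 86 mm at the highest lift; axes as the fixture's. The nest is 63 x 63 mm inside with a rim 5 mm high round it.
- plate: Loose brass plate 60 x 60 x 8 mm, 0.15 to 0.3 kg, lying in the nest. Origin at the centre of its underside, z out of its top face. At the start the edge towards the fixture's +y side is propped up 6 mm by a round-topped ejector pin under the plate at fixture x=0, y=+22 mm, so the plate slopes by about 0.11 rad. The pin is held by friction: it needs about 6 N of downward push and then stays down. Seated, the plate lies on the nest floor and stands 3 mm above the rim.
- lever: Cam lever: steel rod 10 mm thick turning with the eccentric, at its end a black drum-shaped knob. It swings in the fixture's x-z plane at y=-90 mm. Origin on the cam axle at fixture y=0. Its axes agree with the fixture's when the lever is at rest and turn about y with it.
- knob (a point): Centre of the drum knob (28 mm across, 26 mm long, flat ends to the fixture's +y and -y), 95 mm from the cam axle, at fixture y=-90 mm. The knob spins freely on its own pin, so it can stay pinched while the lever turns. At rest it is at fixture x=-93 mm (robot side), 65 mm above the bench; with the lever upright it is over the axle, 141 mm above the bench.
- cam (a joint): Angle of the cam lever in rad: 0 at rest on its stop (lever 0.2 rad above level, pointing to the fixture's -x), growing as the knob goes up and over towards +x. Highest lift at 1.371 (lever upright); beyond that the table sinks again; end stop at 1.9. A spring always pulls it back to 0: about 3 to 4 N at the knob over the whole swing.
- pliers_flat: Bystander: short-nosed pliers with dark blue grips, 140 mm long, lying on the bench; origin on the bench under the rivet
- pliers_round: Bystander: longer-nosed pliers with dark blue grips, 150 mm long, lying on the bench; origin on the bench under the rivet
- tin: Bystander: open round aluminium tin, 60 mm across, 24 mm high, with small rings in it; origin under its centre
- tweezers: Bystander: dark steel tweezers, 135 mm long, 7 mm high, lying flat; origin under the middle
- disc: Bystander: small round steel blank, 26 mm across, 4 mm thick; origin under its centre
- hammer: Bystander: hammer 220 mm long lying on the bench; its x axis runs along the handle towards the head
- bar: Bystander: square aluminium bar 150 x 8 x 8 mm lying on the bench; origin under its middle
Things that resemble listed ones, but are neither listed nor needed, are in the scene too. Of the things shaped like the plate, the brass one is meant.

How it is judged (in metres and radians):
On the way, in this order (a step that is already met when the one before it is completed fails the run):
1. the plate sits flat in the nest while the lift is still down (angle between plate's own z axis and vertical below 0.035 rad and z of plate in the frame of nest below 0.002 m and horizontal distance between plate and nest below 0.006 m and value of joint cam below 0.25 rad), for 0.2 s.
2. the lever stands at its highest lift (value of joint cam between 1.25 and 1.49 rad), for 0.2 s.
At the end, for the whole second after the job is handed in: The lever is held still by the gripper's fingers (at least 2 N on the lever) within 0.12 rad (7 degrees) of upright, the highest lift, and the plate lies flat in the nest: within 0.035 rad of level, under 2 mm above the nest floor and within 6 mm of its centre (all of step 2 and velocity of joint cam between -0.1 and 0.1 rad/s and contact force between the fingers and lever above 2 N and angle between plate's own z axis and vertical below 0.035 rad and z of plate in the frame of nest below 0.002 m and horizontal distance between plate and nest below 0.006 m); the arm keeps its last pose, push and grip.
It fails at once if a bystander is moved more than 30 mm (distance of any of pliers_flat, pliers_round, tin, tweezers, disc, hammer, bar from where it was at the start of the episode above 0.03 m).
It also fails if it takes over 42 s, if anything falls off the work surface, if the arm or the gripper's body presses on something with over 40 N, if the wrist force passes 120 N, or if a joint passes its speed limit or range.

## Working session

There is one attempt and no reset: what is moved stays moved. The work goes in short steps, Python scripts to look and compute and a shell command to move; the robot and the scene stay as the last step left them, time stands still between calls to the robot, and variables do not carry over. Pictures are saved under pics/ and viewed, about 8 in all and at most 12, crops included, and the job is handed in when it is done.

```bash
mkdir -p pics; ls
python3 - <<'E'
from rig import env
import cv2
print(env.state())
for n in("top","scene"):
    f=env.grab_frame(n); cv2.imwrite(f"pics/{n}0.png",f[:,:,::-1]); print(n,env.camera_info(n))
print(env.camera_info("wrist"))
E
```

```text
pics
{'clock': 0.0, 'q': array([-7.28815901e+01,  8.64951197e+00,  8.23935793e+01, -2.14668455e-03,
        8.90271641e+01, -7.67708154e+00]), 'joint_vel': array([ 0.02836789,  0.01695961,  0.02930699,  0.00378128, -0.03969506,
       -0.09015467]), 'joint_torque': array([-1.23005750e-03, -7.13043451e+01, -5.70876610e+01, -3.20051622e-04,
        9.07335780e-03, -9.71753843e-05]), 'tool_pos': array([ 0.24104265, -0.52175139,  0.23068479]), 'tcp_rot': array([[ 9.07810231e-01,  4.19381005e-01, -3.96726721e-04],
       [ 4.19381173e-01, -9.07809498e-01,  1.16083850e-03],
       [ 1.26681329e-04, -1.22020078e-03, -9.99999248e-01]]), 'contact_force': array([ 0.60638111, -0.60040899, -0.03507818]), 'moment': array([-0.01266314,  0.04291789,  0.04127349]), 'gripper_width': 0.08565148992088677}
top {'fx': 471.5977598478336, 'fy': 471.5977598478336, 'cx': 326.49463853926653, 'cy': 241.81206521644057, 'k1': 0.006414111607858095, 'R': array([[-3.28884861e-04, -9.99913337e-01, -1.31609211e-02],
       [-9.90084261e-01,  2.17436786e-03, -1.40457927e-01],
       [ 1.40474371e-01,  1.29842264e-02, -9.89999172e-01]]), 't': array([0.01221928, 0.54427691, 1.01504567])}
scene {'fx': 568.9900653820758, 'fy': 568.9900653820758, 'cx': 313.27911530799855, 'cy': 250.40700326363978, 'k1': -0.17212142701269317, 'R': array([[ 0.72644845,  0.68711712, -0.01194618],
       [ 0.38449903, -0.42079317, -0.8216408 ],
       [-0.56959033,  0.59228639, -0.56988041]]), 't': array([-0.41552442, -0.15374324,  1.70417114])}
{'fx': 373.9985033300208, 'fy': 373.9985033300208, 'cx': 323.6305447891949, 'cy': 238.7322212325958, 'k1': -0.0769827595395532, 'R': array([[ 4.19155921e-01, -9.07914257e-01, -1.28289984e-04],
       [-8.70285009e-01, -4.01823912e-01,  2.84853552e-01],
       [-2.58674151e-01, -1.19286404e-01, -9.58571039e-01]]), 't': array([-0.57508404, -0.03726822,  0.37856625])}
```

View pics/top0.png

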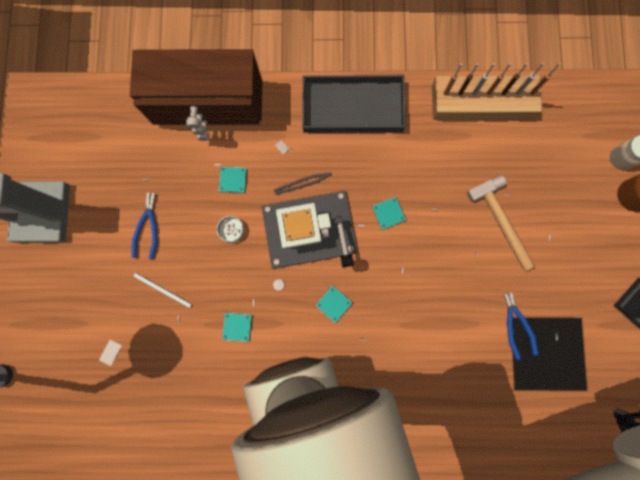

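View pics/scene0.png

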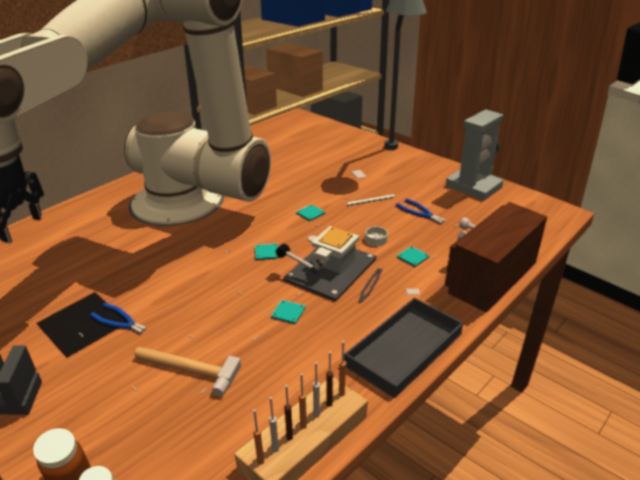

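The top view shows the cam lift at about (308,230), with the brass plate at (298,225), the knob at (347,260) and the tin at (230,229). In the scene view the lift is at about (333,260) and the knob at (283,250). I'll enlarge both.

Run:
```python
import cv2,numpy as np
a=cv2.imread("pics/top0.png")[180:280,255:365]; b=cv2.imread("pics/scene0.png")[215:305,265:385]
a=cv2.resize(a,(396,360),interpolation=2) if 0 else cv2.resize(a,None,fx=3.5,fy=3.5,interpolation=cv2.INTER_CUBIC)
b=cv2.resize(b,None,fx=3.4,fy=3.4,interpolation=cv2.INTER_CUBIC)
c=np.zeros((360,800,3),np.uint8); c[:a.shape[0],:a.shape[1]]=a; c[:b.shape[0],390:390+b.shape[1]]=b
cv2.imwrite("pics/crop1.png",c)
```

```text
(no output)
```

View pics/crop1.png

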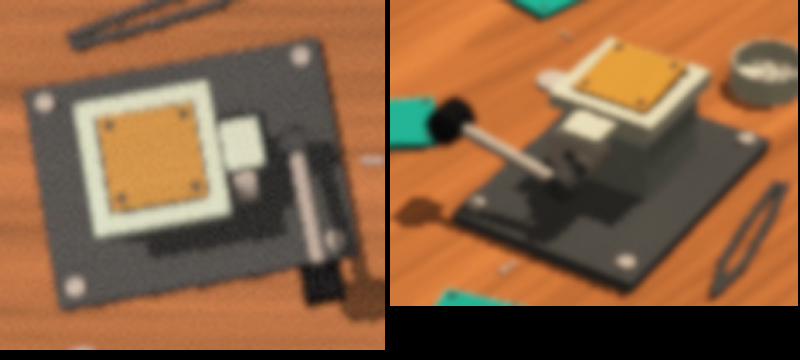

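The crop shows the table's rim corners at (73,103), (208,81), (231,213) and (95,237). The base corners are at (25,93), (318,38), (357,255) and (63,309). The knob is at (323,283) in the left panel and (450,120) in the right panel.

```bash
cat > h.py <<'E'
import numpy as np, cv2
from rig import env
def K(c): return np.array([[c["fx"],0,c["cx"]],[0,c["fy"],c["cy"]],[0,0,1.]])
def ray(c,p):
    u=cv2.undistortPoints(np.array([[p]],float),K(c),np.array([c["k1"],0,0,0,0.]))[0,0]
    R=np.array(c["R"]); d=R.T@np.array([u[0],u[1],1]); return -R.T@np.array(c["t"]), d/np.linalg.norm(d)
def atz(c,p,z):
    o,d=ray(c,p); return o+d*(z-o[2])/d[2]
def tri(rs):
    A=sum(np.eye(3)-np.outer(d,d) for o,d in rs); b=sum((np.eye(3)-np.outer(d,d))@o for o,d in rs)
    x=np.linalg.solve(A,b); return x,[np.linalg.norm(np.cross(x-o,d)) for o,d in rs]
def proj(c,X):
    R=np.array(c["R"]);return cv2.projectPoints(np.array(X,float).reshape(-1,3),cv2.Rodrigues(R)[0],np.array(c["t"]),K(c),np.array([c["k1"],0,0,0,0.]))[0][:,0]
E
python3 - <<'E'
from h import *
T=env.camera_info("top");S=env.camera_info("scene")
t=lambda x,y:(255+x/3.5-.36,180+y/3.5-.36)
s=lambda x,y:(265+(x-390)/3.4-.35,215+y/3.4-.35)
np.set_printoptions(precision=4,suppress=True)
tc=[(73,103),(208,81),(231,213),(95,237)]
b=np.array([atz(T,t(*p),.012) for p in [(25,93),(318,38),(357,255),(63,309)]])
k=np.array([atz(T,t(*p),.081) for p in tc])
for n,q in(("base",b),("table",k)):
    e1=q[0]-q[1]+q[3]-q[2]; print(n,q.mean(0),"yaw of +y dir-90",np.degrees(np.arctan2(e1[1],e1[0]))-90,[np.linalg.norm(q[i]-q[i-1]) for i in range(4)])
print("knob",tri([ray(T,t(323,283)),ray(S,s(450,120))]))
# table corner order: top crop TL(+x,+y),TR(+x,-y),BR,BL; scene: 
for p,r in zip(tc,[(710,72),(652,130),(553,92),(613,38)]): print(tri([ray(T,t(*p)),ray(S,s(*r))]))
E
```

```text
base [0.578  0.0518 0.012 ] yaw of +y dir-90 10.527558082029927 [np.float64(0.14609941493043974), np.float64(0.19774138080448564), np.float64(0.14724667353700951), np.float64(0.19455147035051681)]
table [0.5754 0.0724 0.081 ] yaw of +y dir-90 9.6303613089665 [np.float64(0.08497956727351658), np.float64(0.08468686899752681), np.float64(0.08392898996719017), np.float64(0.08450967785972692)]
knob (array([ 0.5002, -0.0323,  0.0648]), [np.float64(0.0008886454915053482), np.float64(0.000888645491505213)])
(array([0.6105, 0.1217, 0.0794]), [np.float64(4.140710054268809e-05), np.float64(4.1407100542676064e-05)])
(array([0.6255, 0.0391, 0.0782]), [np.float64(0.0015021380951800594), np.float64(0.0015021380951800454)])
(array([0.5432, 0.0256, 0.0789]), [np.float64(0.0026527703397854867), np.float64(0.002652770339785317)])
(array([0.5277, 0.108 , 0.079 ]), [np.float64(0.0013717525321881475), np.float64(0.0013717525321880846)])
```

```bash
cat >> h.py <<'E'
from scipy.spatial.transform import Rotation as Rn
np.set_printoptions(precision=2,suppress=True)
O=np.array([.575,.072,0]);TH=np.radians(10)
RF=Rn.from_euler('z',TH).as_matrix()
def go(f,mm=True):
    "shift/turn to fixture point f [m], tool down, jaws along fixture y"
    s=env.state();R=np.array(s["tcp_rot"]);p=np.array(s["tool_pos"])
    Rt=RF@np.diag([1,-1,-1.])
    print("clk",s["clock"],"F",s["contact_force"],"w",s["gripper_width"]*1e3,"fix pos",RF.T@(p-O)*1e3)
    print("shift",R.T@(O+RF@np.array(f)-p)*1e3,"turn",Rn.from_matrix(R.T@Rt).as_rotvec(degrees=True))
E
python3 -c "
from h import *
go([0,.013,.15])"
```

```text
clk 0.1 F [-0.33 -0.09  0.41] w 85.33207009496248 fix pos [-431.95 -526.79  230.76]
shift [ 555.49 -411.46   81.26] turn [-0.06  0.   14.8 ]
```

```bash
R='[[555,-411,0,0,0,15],[555,-411,0,0,0,15],[555,-411,0,0,0,15],[555,-411,0,0,0,15],[555,-411,0,0,0,15]]'
python3 -m crank '[[555,-411,0,0,0,15],[555,-411,0,0,0,15],[555,-411,0,0,0,15],[555,-411,0,0,0,15],[555,-411,0,0,0,15]]' 0 40; python3 -c "
from h import *
go([0,.013,.15])"
```

```text
clock: 0.52
tool_pos: [0.34, -0.3401, 0.231]
tcp_rot: [[0.986, 0.169, -0.0], [0.169, -0.986, 0.001], [-0.0, -0.001, -1.0]]
contact_force: [1.7, 0.2, 0.1]
gripper_width: 0.0256
clk 0.5167 F [1.68 0.21 0.12] w 25.557145663961823 fix pos [-302.99 -365.04  231.01]
shift [ 301.35 -379.32   81.17] turn [-0.03  0.01 -0.25]
```

```bash
python3 -m crank '[[301,-379,0,0,0,0],[301,-379,0,0,0,0],[301,-379,0,0,0,0],[301,-379,0,0,0,0],[301,-379,0,0,0,0]]' 0 40; python3 -c "
from h import *
go([0,.013,.15])"
```

```text
clock: 0.93
tool_pos: [0.44, -0.1571, 0.2313]
tcp_rot: [[0.985, 0.17, 0.0], [0.17, -0.985, 0.0], [0.0, -0.0, -1.0]]
contact_force: [0.5, -0.9, -0.1]
gripper_width: -0.0003
clk 0.9333 F [ 0.49 -0.93 -0.1 ] w -0.27635552514344414 fix pos [-172.74 -202.18  231.31]
shift [ 171.94 -215.81   81.34] turn [-0.   -0.   -0.21]
```

```bash
python3 -m crank '[[172,-216,0,0,0,0],[172,-216,0,0,0,0],[172,-216,0,0,0,0],[172,-216,0,0,0,0],[172,-216,0,0,0,0]]'; python3 -c "
from h import *
go([0,.013,.12])"
```

```text
clock: 1.35
tool_pos: [0.5402, 0.0258, 0.2312]
tcp_rot: [[0.985, 0.17, -0.0], [0.17, -0.985, 0.0], [-0.0, -0.0, -1.0]]
contact_force: [0.2, -1.3, 1.1]
gripper_width: -0.0002
clk 1.35 F [ 0.17 -1.29  1.14] w -0.1901824223953855 fix pos [-42.29 -39.49 231.18]
shift [ 42.14 -52.62 111.18] turn [-0.01  0.01 -0.19]
```

```bash
python3 -m crank '[[30,-38,0,0,0,0],[30,-38,40,0,0,0],[30,-38,80,0,0,0],[30,-38,100,0,0,0],[30,-38,100,0,0,0]]'; python3 -c "
from h import *
import cv2
go([0,.013,.12])
c=env.camera_info('wrist');f=env.grab_frame('wrist'); cv2.imwrite('pics/w1.png',f[:,:,::-1])
print(proj(c,[O+RF@np.array(v) for v in [(0,0,.076),(.03,.03,.09),(-.03,.03,.09),(-.093,-.09,.065),(0,.022,.088)]]))"
```

```text
clock: 1.77
tool_pos: [0.5605, 0.0665, 0.1262]
tcp_rot: [[0.985, 0.171, -0.008], [0.171, -0.985, 0.0], [-0.008, -0.002, -1.0]]
contact_force: [-0.3, 0.1, -0.4]
gripper_width: -0.0001
clk 1.7667 F [-0.34  0.05 -0.41] w -0.05900133677231579 fix pos [-15.21  -2.92 126.24]
shift [ 15.22 -15.95   6.14] turn [-0.09  0.45 -0.16]
[[317.3  237.27]
 [253.84 186.02]
 [260.44 299.58]
 [457.22 368.92]
 [273.54 244.21]]
```

View pics/w1.png

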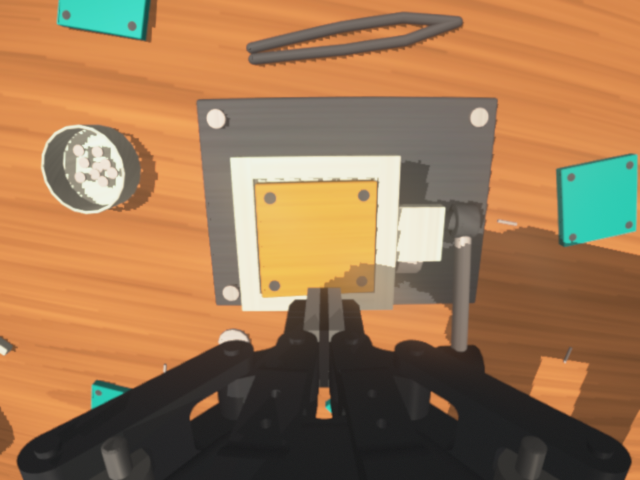

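The wrist view agrees with the pose: the plate's +y corners are at (255,186) and (260,297), against predictions of (254,186) and (260,300), and the knob is at about (460,365). Next I press.

```bash
python3 -m crank '[[15,-16,0,0,0,0],[15,-16,0,0,0,0],[15,-16,25,0,0,0],[15,-16,30,0,0,0],[15,-16,30,0,0,0]]'; python3 -c "
from h import *
go([0,.013,.083])"
```

```text
clock: 2.23
tool_pos: [0.5746, 0.0841, 0.1013]
tcp_rot: [[0.985, 0.17, -0.001], [0.17, -0.985, 0.0], [-0.001, -0.0, -1.0]]
contact_force: [-0.1, -0.1, 0.1]
gripper_width: 0.0002
clk 2.2333 F [-0.14 -0.13  0.07] w 0.1515992503229703 fix pos [  1.66  12.02 101.35]
shift [-1.64 -0.97 18.35] turn [-0.02  0.07 -0.22]
```

```bash
python3 -m crank '[[0,0,5,0,0,0],[0,0,9,0,0,0],[0,0,11,0,0,0],[0,0,13,0,0,0],[0,0,13,0,0,0]]'; python3 -m crank '[[0,0,1,0,0,0],[0,0,2,0,0,0],[0,0,3,0,0,0],[0,0,4,0,0,0],[0,0,4,0,0,0]]'; python3 -c "
from h import *
go([0,.013,.083])"
```

```text
clock: 2.65
tool_pos: [0.5751, 0.0844, 0.0886]
tcp_rot: [[0.985, 0.17, 0.0], [0.17, -0.985, 0.0], [0.0, -0.0, -1.0]]
contact_force: [0.9, 0.3, 2.2]
gripper_width: 0.0002
clock: 3.07
tool_pos: [0.575, 0.0848, 0.0847]
tcp_rot: [[0.985, 0.17, 0.0], [0.17, -0.985, 0.001], [0.001, -0.001, -1.0]]
contact_force: [-1.3, 3.9, 4.3]
gripper_width: -0.0004
clk 3.0667 F [-1.29  3.95  4.33] w -0.39941653338537453 fix pos [ 2.25 12.6  84.7 ]
shift [-2.25 -0.39  1.7 ] turn [-0.04 -0.03 -0.2 ]
```

```bash
python3 -m crank '[[0,0,0.5,0,0,0],[0,0,1,0,0,0],[0,0,1.5,0,0,0],[0,0,2,0,0,0],[0,0,2,0,0,0]]'; python3 -c "
from h import *
go([0,.013,.083])"
```

```text
clock: 3.48
tool_pos: [0.5751, 0.0849, 0.0839]
tcp_rot: [[0.985, 0.17, 0.001], [0.17, -0.985, 0.001], [0.001, -0.001, -1.0]]
contact_force: [-7.5, 4.2, 18.6]
gripper_width: 0.0001
clk 3.4833 F [-7.47  4.23 18.61] w 0.058001757411113 fix pos [ 2.36 12.66 83.9 ]
shift [-2.37 -0.33  0.9 ] turn [-0.03 -0.07 -0.19]
```

```bash
python3 -m crank '[[0,0,1,0,0,0],[0,0,1,0,0,0],[0,0,1,0,0,0]]'; python3 -m crank '[[0,0,-20,0,0,0],[0,0,-60,0,0,0],[-40,30,-90,0,0,0],[-60,50,-90,0,0,0],[-60,50,-90,0,0,0]]'; python3 -c "
from h import *
import cv2
go([-.093,-.09,.15])
c=env.camera_info('wrist');f=env.grab_frame('wrist')
q=np.array([(x,y,.084) for x,y in((.03,.03),(.03,-.03),(-.03,.03),(-.03,-.03))])
print(proj(c,O+q@RF.T)); print(proj(c,O+(q+[0,0,.006])@RF.T))
cv2.imwrite('pics/w2.png',f[:,:,::-1])"
```

```text
clock: 3.73
tool_pos: [0.5752, 0.0849, 0.0836]
tcp_rot: [[0.985, 0.17, 0.002], [0.17, -0.985, 0.001], [0.002, -0.0, -1.0]]
contact_force: [-12.8, 2.4, 28.2]
gripper_width: 0.0001
clock: 4.15
tool_pos: [0.5224, 0.0217, 0.1739]
tcp_rot: [[0.986, 0.169, 0.003], [0.169, -0.986, -0.002], [0.002, 0.002, -1.0]]
contact_force: [-1.2, 0.5, -0.6]
gripper_width: 0.0002
clk 4.15 F [-1.16  0.46 -0.61] w 0.23706188486344273 fix pos [-60.52 -40.36 173.95]
shift [-32.3   49.74  23.98] turn [ 0.12 -0.13 -0.26]
[[203.28  98.37]
 [304.1   96.72]
 [211.12 197.89]
 [305.78 197.09]]
[[200.12  97.58]
 [303.6   95.84]
 [208.35 199.62]
 [305.36 198.81]]
```

View pics/w2.png

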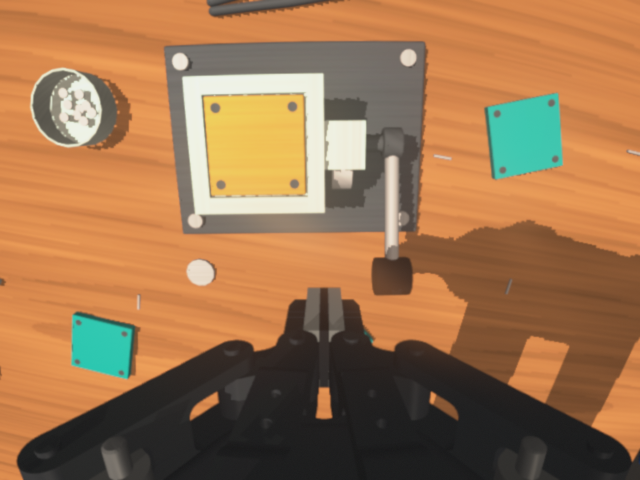

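The plate now looks evenly framed in the nest, with corners near (202,96), (304,94), (306,196) and (210,198). The knob is at (392,276) and nothing else has moved. I'll quantify the tilt and check the knob.

Run:
```python
from h import *
f=cv2.imread("pics/w2.png"); c=env.camera_info('wrist')
h=cv2.cvtColor(f,cv2.COLOR_BGR2HSV)
m=cv2.inRange(h,(12,150,120),(28,255,255)); m[:60]=0;m[230:]=0;m[:,:180]=0;m[:,330:]=0
n,l,s,_=cv2.connectedComponentsWithStats(m); i=1+np.argmax(s[1:,4]); print(s[i])
cn=max(cv2.findContours((l==i).astype(np.uint8),0,1)[0],key=cv2.contourArea)[:,0].astype(float)
from scipy.optimize import least_squares
# model: plate outline, free x,y,yaw,z, tilt about fixture x
def corners(p):
    x,y,a,z,t=p; q=np.array([(.03,.03,.008),(.03,-.03,.008),(-.03,-.03,.008),(-.03,.03,.008)])
    R=RF@Rn.from_euler('zx',[a,t]).as_matrix(); return proj(c,O+RF@np.array([x,y,.076+z])+q@R.T)
def res(p):
    P=corners(p).astype(np.float32).reshape(-1,1,2)
    return [cv2.pointPolygonTest(P,tuple(map(float,v)),True)-0.3 for v in cn]
for t in (0,.055,.11):
    r=least_squares(lambda p:res([*p,.03*np.sin(t),t]),[0,0,0],diff_step=1e-4,x_scale=[.01,.01,.1],loss='soft_l1'); print(t,r.cost,r.x*[1e3,1e3,57.3])
print("knob pred",proj(c,O+RF@np.array([-.093,-.09,.065])))
go([-.093,-.09,.15])
```

```text
[ 204   95  101  100 9109]
0 229.67183981479607 [2.82 1.14 0.1 ]
0.055 397.0083440394179 [ 2.64  1.12 -0.  ]
0.11 557.467864940225 [2.59 0.97 1.14]
knob pred [[392.79 279.9 ]]
clk 4.2 F [0.15 0.53 0.07] w 0.13623926747230986 fix pos [-59.36 -39.34 173.01]
shift [-33.41  50.82  22.99] turn [ 0.06 -0.12 -0.33]
```

```bash
python3 -m crank '[[-32,51,0,0,0,0],[-32,51,0,0,0,0],[-32,51,40,0,0,0],[-32,51,65,0,0,0],[-32,51,65,0,0,0]]' 0.6 40; python3 -c "
from h import *
import cv2
go([-.091,-.09,.044])
c=env.camera_info('wrist');f=env.grab_frame('wrist')
print(proj(c,O+RF@np.array([-.091,-.09,.065])))
cv2.imwrite('pics/w3.png',f[:,:,::-1])"
```

```text
clock: 4.62
tool_pos: [0.4993, -0.0303, 0.1016]
tcp_rot: [[0.985, 0.17, -0.007], [0.17, -0.986, 0.002], [-0.006, -0.003, -1.0]]
contact_force: [-1.3, -0.3, -0.7]
gripper_width: 0.0512
clk 4.6167 F [-1.29 -0.29 -0.72] w 51.2061037223914 fix pos [-92.31 -87.6  101.63]
shift [ 1.69  2.56 57.61] turn [-0.16  0.37 -0.24]
[[327.52 270.87]]
```

View pics/w3.png

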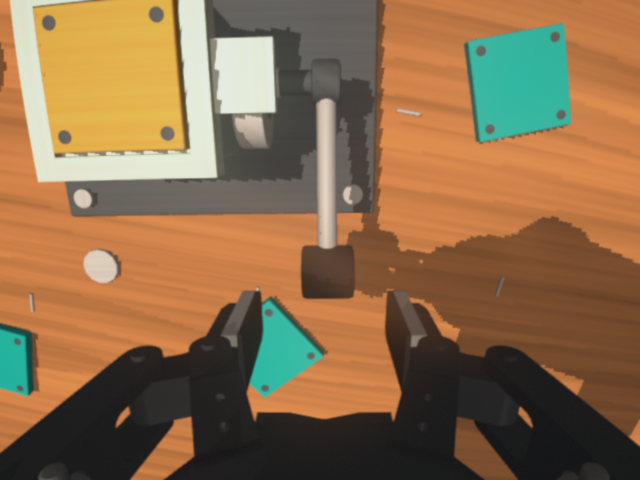

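The knob is at (328,272), against a prediction of (327.5,271), so it sits centred between the open fingers. Next I descend and grip.

```bash
python3 -m crank '[[1,2,20,0,0,0],[1,2,45,0,0,0],[1,2,57,0,0,0],[1,2,57,0,0,0],[1,2,57,0,0,0]]' 0.6 40; python3 -m crank '[[0,0,0,0,0,0],[0,0,0,0,0,0],[0,0,0,0,0,0],[0,0,0,0,0,0]]' 0 50; python3 -c "
from h import *
go([-.091,-.09,.044])"
```

```text
clock: 5.08
tool_pos: [0.5036, -0.0324, 0.0507]
tcp_rot: [[0.985, 0.171, 0.001], [0.171, -0.985, 0.0], [0.001, 0.0, -1.0]]
contact_force: [-0.3, -0.6, 0.8]
gripper_width: 0.0513
clock: 5.42
tool_pos: [0.5035, -0.0316, 0.0509]
tcp_rot: [[0.985, 0.17, 0.002], [0.17, -0.985, 0.002], [0.002, -0.001, -1.0]]
contact_force: [-1.6, 12.0, 7.1]
gripper_width: 0.0248
clk 5.4167 F [-1.58 12.    7.14] w 24.81174990329922 fix pos [-88.37 -89.65  50.93]
shift [-2.64  0.37  6.92] turn [-0.07 -0.13 -0.19]
```

```bash
python3 -m crank '[[1.5,-0.5,-6.3,0,0,0],[3.5,-0.5,-12.5,0,0,0],[5.8,-0.5,-18.6,0,0,0],[8.6,-0.5,-24.5,0,0,0],[11.8,-0.5,-30.2,0,0,0]]'; python3 -c "
from h import *
go([-.091,-.09,.044])"
```

```text
clock: 5.83
tool_pos: [0.5144, -0.0295, 0.0805]
tcp_rot: [[0.985, 0.17, 0.0], [0.17, -0.985, 0.001], [0.0, -0.001, -1.0]]
contact_force: [-1.4, 6.6, -4.7]
gripper_width: 0.0256
clk 5.8333 F [-1.37  6.61 -4.65] w 25.613087976254796 fix pos [-77.36 -89.46  80.54]
shift [-13.65   0.61  36.53] turn [-0.04 -0.01 -0.19]
```

```bash
python3 -m crank '[[3.5,-0.5,-5.4,0,0,0],[7.4,-0.5,-10.6,0,0,0],[11.7,-0.5,-15.5,0,0,0],[16.3,-0.5,-20.2,0,0,0],[21.2,-0.5,-24.5,0,0,0]]'; python3 -m crank '[[5.1,0,-3.9,0,0,0],[10.6,0,-7.5,0,0,0],[16.2,0,-10.6,0,0,0],[22.2,0,-13.5,0,0,0],[28.2,0,-15.9,0,0,0]]';python3 -c "
from h import *
go([-.091,-.09,.044])"
```

```text
clock: 6.25
tool_pos: [0.5348, -0.0258, 0.105]
tcp_rot: [[0.985, 0.17, -0.001], [0.17, -0.985, 0.0], [-0.001, -0.0, -1.0]]
contact_force: [-11.4, 1.7, 5.9]
gripper_width: 0.0251
clock: 6.67
tool_pos: [0.5632, -0.0208, 0.1217]
tcp_rot: [[0.985, 0.17, 0.0], [0.17, -0.985, 0.0], [0.0, -0.0, -1.0]]
contact_force: [-9.6, 6.2, 11.5]
gripper_width: 0.0249
clk 6.6667 F [-9.64  6.18 11.46] w 24.89106873341469 fix pos [-27.78 -89.32 121.74]
shift [-63.26   0.92  77.71] turn [-0.02 -0.03 -0.19]
```

```bash
python3 -m crank '[[6.5,-0.3,-3,0,0,0],[12.5,-0.5,-4.5,0,0,0],[18.6,-0.5,-5.6,0,0,0],[25.2,-0.5,-6.3,0,0,0],[31.9,-0.5,-6.5,0,0,0]]'; python3 -m crank '[[0,0,0,0,0,0],[0,0,0,0,0,0]]';python3 - <<'E'
from h import *
go([0.002,-.09,.12])
c=env.camera_info('wrist');f=env.grab_frame('wrist');g=env.grab_frame('scene');t=env.grab_frame('top')
out=np.zeros((600,800,3),np.uint8)
out[:300,:400]=cv2.resize(f,(400,300),interpolation=cv2.INTER_AREA)
out[:300,400:]=cv2.resize(t[180:280,245:378],(400,300),interpolation=2)
out[300:,:533]=cv2.resize(g[200:305,245:430],(533,300),interpolation=2)
cv2.imwrite('pics/w4.png',out[:,:,::-1]);cv2.imwrite('pics/w4w.png',f[:,:,::-1])
E
```

```text
clock: 7.08
tool_pos: [0.595, -0.0149, 0.1276]
tcp_rot: [[0.985, 0.17, 0.001], [0.17, -0.985, 0.0], [0.001, -0.0, -1.0]]
contact_force: [-5.1, 4.3, 7.3]
gripper_width: 0.025
clock: 7.25
tool_pos: [0.5951, -0.0149, 0.1276]
tcp_rot: [[0.985, 0.171, 0.001], [0.171, -0.985, 0.0], [0.001, -0.0, -1.0]]
contact_force: [-4.7, 4.3, 9.2]
gripper_width: 0.0257
clk 7.25 F [-4.67  4.28  9.19] w 25.679452644586945 fix pos [  4.7  -89.04 127.62]
shift [-2.7   0.97  7.62] turn [-0.01 -0.09 -0.18]
```

View pics/w4.png

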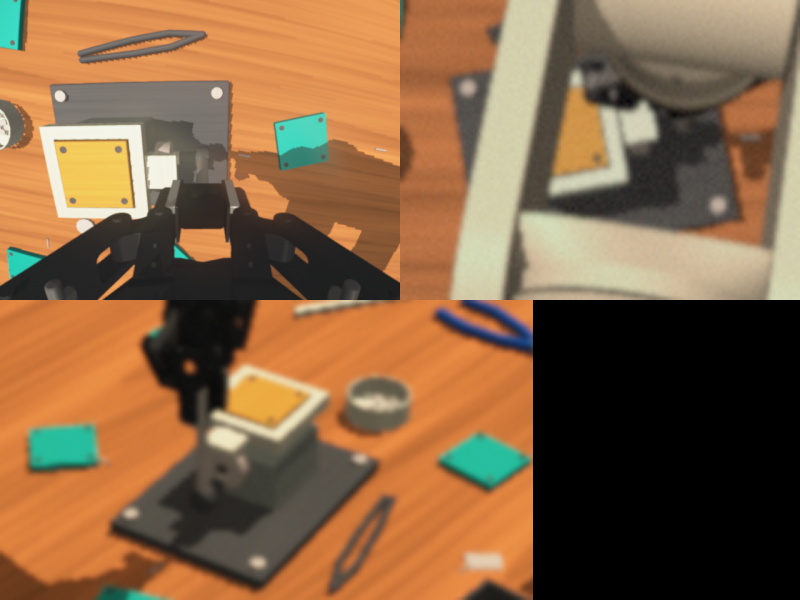

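The lever stands upright in the scene view, with the rod at x≈203 from (203,390) to (203,490), and the knob is between the pads. The TCP moved +93.1 mm in x and +76.7 mm in z, against 93.1 and 76.1 expected for upright. Last, a flatness check on the plate.

Run:
```python
from h import *
from scipy.optimize import least_squares
f=cv2.imread("pics/w4w.png"); c=env.camera_info('wrist')
def fit(P,img,zc):
    h=cv2.cvtColor(img,cv2.COLOR_BGR2HSV); m=cv2.inRange(h,(12,150,120),(30,255,255))
    w=np.zeros_like(m); cv2.fillPoly(w,[cv2.convexHull(proj(c,O+np.array([(x,y,zc+.008) for x in(-.034,.04) for y in(-.036,.036)])@RF.T).astype(int))],255); m&=w
    cn=max(cv2.findContours(m,0,1)[0],key=cv2.contourArea)[:,0].astype(float)
    q=np.array([(.03,.03,.008),(.03,-.03,.008),(-.03,-.03,.008),(-.03,.03,.008)])
    def res(p,t):
        x,y,a=p; R=RF@Rn.from_euler('zx',[a,t]).as_matrix()
        Q=proj(c,O+RF@np.array([x,y,zc+.03*np.sin(t)])+q@R.T).astype(np.float32).reshape(-1,1,2)
        return [cv2.pointPolygonTest(Q,tuple(map(float,v)),True)-.3 for v in cn]
    for t in(-.055,0,.055,.11):
        r=least_squares(res,[0,0,0],args=(t,),diff_step=1e-4,x_scale=[.01,.01,.1],loss='soft_l1'); print(t,r.cost/len(cn),r.x*[1e3,1e3,57.3])
fit(None,f,.086)
go([0.002,-.09,.12])
```

```text
-0.055 0.4209063539450298 [1.44 0.12 1.08]
0 0.23028218714635673 [ 2.07 -0.39  0.07]
0.055 1.1890205860584018 [ 2.58 -0.78  0.21]
0.11 2.1408584593154347 [ 3.11 -0.78 -1.94]
clk 7.4 F [-4.71  4.36  7.96] w 24.73566541681874 fix pos [  4.44 -89.05 127.64]
shift [-2.45  0.96  7.63] turn [-0.01 -0.08 -0.19]
```

```bash
python3 -c "
from rig import env
print(env.finish_job())"
```

```text
the job is handed in; nothing more can be done
None
```

I pressed the brass plate flat into the nest. I then pinched the knob by its flat ends, swung the lever along its arc to upright, and handed the job in at about 7.4 s, still gripping it. The hand-in gives no verdict.

- **Plate:** The press stopped hard at z = 83.9 mm (84 expected when seated), with 28 N at the last push. Camera outline fits before and after the lift both matched a level plate better than any tilt tried. They put it about 2–3 mm from my nest estimate, which itself seems about 2 mm off in x. The limit is 6 mm.
- **Lever:** The tool moved +93.1 mm in x and +76.7 mm in z, against 93.1 and 76.1 for exactly upright. The scene picture shows the rod vertical, and the fingers are set to 50 N with 25 mm between them on the 26 mm knob. I could not read the cam angle or the finger force on the lever directly.
- **Bystanders:** The tin and tweezers looked unmoved in the last pictures, and the disc did so up to the knob grasp. The others were never approached. I did not measure any of them.
- **Disagreements:** A steady 8–9 N upward force on the tool remained at the end, probably a millimetre or so of height mismatch in the pinch. No check failed.

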